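# Find the brake lever that comes back to the bar and hold it in for bleeding

### The arm

A 6-joint arm with a two-finger parallel gripper is mounted at the origin on a cart in front of the work surface, level with it; the furniture and walls round the work are solid. World frame = base frame: x ahead of the robot, y to its left, z up, the work surface at z = 0. Lengths are in mm, angles in degrees, forces in N, time in s.
With the tool pointing down it reaches from about 350 to 850 mm from the base axis. Payload 8.1 kg.
Tool frame: the origin (TCP) lies midway between the tips of the shut fingers; the grasp point (between the pads) lies 19 mm behind it (r.pinch_z is the distance from the TCP to the grasp point, in mm); z points along the fingers, y is the line along which they close (so a half turn about z gives the same grasp; the last joint's range is limited). The gripper opens to 85 mm and grips with 20 to 120 N. Pads are 22 mm wide; open, the fingers measure 114 mm over their backs; the gripper's body (76 mm by 85 mm) begins 54 mm behind the grasp point. The pads swing forward as they close: fully open they stand 13 mm farther back than shut.
Start: joints at [-72.502, 7.471, 85.268, -0, 87.261, -4.893], TCP at [228.577, -554.759, 201.792] pointing down, gripper open.
Joint ranges: [-169.43, 169.43], [-51.17, 129.36], [1.28, 143.12], [-76.62, 256.62], [0, 156.53], [-152.29, 152.29]. Speed limits (degrees/s): [136.94, 136.94, 159.86, 180, 180, 180].

### API

Orientations are given as [roll, pitch, yaw] about the fixed x, y, z axes, in that order (R = Rz(yaw) Ry(pitch) Rx(roll)).
In Python, from bench import sensors, optics, job, r gives the robot as it stands.
- The arm moves only by the tool play_rows, never from a script. Its argument "motion" is a list that holds one entry, the list of rows, each a list of 6 numbers: the shift along the tool's x, y, z in cm, then the turn, a rotation vector about the tool's x, y, z in degrees. In form: [[[x, y, z, ax, ay, az], ...]]. A call has 1 to 5 rows; each row is the pose to reach, as a shift and turn from the pose commanded when the call began, along the tool's axes at that moment; what a row does not reach only later rows make up. A row lasts 1/10 s, in which the tool goes at most 50 mm and 8.59 degrees, less where a joint would pass 70% of its speed; a pose out of reach is approached as far as the arm can. A call with a gripper value outside its range is refused whole. "jaw" is the opening, from 0 (shut) to 1 (fully open), set as the call begins (left out, the last holds). The fingers move at their own pace and stop on an object; "squeeze" is the grip in N (left out, the last holds). Time passes only in rows, so rows that repeat a pose let the fingers close. It gives the time, the measured TCP pose, the force, the opening and the grip force at its end, in the units of the state.
- sensors.sense(): the state, without advancing time (a new reading comes with each control period).
- optics.snapshot(name): name is "scene" or "top" or "wrist"; returns a dict with "pixels" (400x640x3 uint8, red, green, blue), "mtx" (3x3 intrinsics, pixels), "R" (3x3) and "t" (3): a world point X has camera coordinates R X + t; the wrist camera has in their place "T_tool_cam" (4x4, takes a point from camera to tool coordinates, whose origin is the TCP and whose axes are the flange's). Camera axes: x right, y down, z forward; pixel columns grow to the right and rows downward; lengths in mm; the calibration is good to about 2 mm. A picture is of the moment at which its call begins: read the wrist's pose just before it. There is no depth.
- job.hand_in(): hands the job in; it is judged then, once.
The state is a dict: "time": time; "joint_pos": joint angles; "qd": joint speeds; "joint_efforts": joint torques, N m; "tool_pos": TCP position; "tcp_rot": TCP orientation; "ft_force": force on the tool from outside, world axes, zero at the start; "wrist_torque": the same for the moment, N m; "finger_gap": finger opening in mm; "grip_force": force on a finger pad.
Only numpy, scipy, OpenCV 4.12 (cv2) and the standard library are available. Lean on these libraries where they do the work, as an engineer would, in place of code of your own. Each camera call takes 0.05 s, during which the arm holds its last target. There are 200 camera calls.

### The job

Check the two bench-bled brake units: with the back of the fingers press each lever in towards its bar as far as it goes, firmly but without forcing it, keep it there a moment, and let it spring back - one comes to a firm stop well short of the grip, the other still has air in it and comes right in to the grip. Finish while holding the airy lever pressed in against its grip, the other one let go, so that I can open its bleed nipple. Only push on the levers: do not grip anything, keep the fingers off the rubber grips, and leave the loose things on the bench where they are.

Things in the scene. Friction and masses are not known exactly. Their poses are not given: they have to be found in the camera images.
- unit_p: One of two identical-looking motorcycle brake lever units, each on a level stub of handlebar, its axis 120 mm up, in a green stand bolted to the bench. Origin on the bench under the bar's axis; y along the bar (stand at +y, free end -y), x square to it, the lever on the -x side, towards the robot. Highest: the black reservoir, y +14 to +68 mm, 155 mm above the bench; stand's clamp y +60 to +100, 142 mm.
- grip_p: The black ribbed rubber grip on the free end of that unit's bar, a cylinder 33 mm across and 120 mm long; origin at its middle on the bar's axis, at y = -74 mm in the unit's frame.
- lever_p (a joint): Angle of that unit's bright metal lever (132 mm from upright pivot, at x -40, y +6 mm in the unit's frame, to 18 mm ball end). 0 = let go, sprung back; grows as it is pressed to the bar. Well bled, it stops firmly at 0.17 rad, 25 mm short of the grip; with air in, it goes on to lie on the grip at 0.40 rad. Spring force at the pressing point, the same in both: 2 N at 0, 3 N at 0.17, 5 N at 0.40.
- press_p (a point): Place to press: on the lever blade's outer face (away from the bar), half-way up, 112 mm from the pivot, moving with the lever. When let go: x -69, y -99 mm in the unit's frame, 120 mm above the bench, blade to grip 43 mm; press towards the unit's +x. Blade 9 mm thick, 15 mm high; finger tips 10 to 15 mm below this point bear well. x points squarely into the blade (yaw -0.40 in the unit's frame when let go).
- unit_q: One of two identical-looking motorcycle brake lever units, each on a level stub of handlebar, its axis 120 mm up, in a green stand bolted to the bench. Origin on the bench under the bar's axis; y along the bar (stand at +y, free end -y), x square to it, the lever on the -x side, towards the robot. Highest: the black reservoir, y +14 to +68 mm, 155 mm above the bench; stand's clamp y +60 to +100, 142 mm.
- grip_q: The black ribbed rubber grip on the free end of that unit's bar, a cylinder 33 mm across and 120 mm long; origin at its middle on the bar's axis, at y = -74 mm in the unit's frame.
- lever_q (a joint): Angle of that unit's bright metal lever (132 mm from upright pivot, at x -40, y +6 mm in the unit's frame, to 18 mm ball end). 0 = let go, sprung back; grows as it is pressed to the bar. Well bled, it stops firmly at 0.17 rad, 25 mm short of the grip; with air in, it goes on to lie on the grip at 0.40 rad. Spring force at the pressing point, the same in both: 2 N at 0, 3 N at 0.17, 5 N at 0.40.
- press_q (a point): Place to press: on the lever blade's outer face (away from the bar), half-way up, 112 mm from the pivot, moving with the lever. When let go: x -69, y -99 mm in the unit's frame, 120 mm above the bench, blade to grip 43 mm; press towards the unit's +x. Blade 9 mm thick, 15 mm high; finger tips 10 to 15 mm below this point bear well. x points squarely into the blade (yaw -0.40 in the unit's frame when let go).
- spanner: Loose steel combination spanner, 154 x 25 x 7 mm, lying on the bench in front of the units; origin at its underside's centre. Leave alone.
- screwdriver: Loose blue-handled screwdriver, 176 mm long, 29 mm thick handle, lying behind the units. Leave alone.
- contactor: Loose black DC contactor, 70 x 60 mm and 74 mm high, standing to the right of the units; origin at its underside's centre. Leave alone.
- relay: Loose black relay cube, 28 x 28 mm and 38 mm high, standing in front of the right-hand unit; origin at its underside's centre. Leave alone.

How it is judged (in metres and radians):
On the way:
1. the well bled lever has been pressed in to its firm stop (past 0.155 of 0.17 rad) by the fingers (value of joint lever_p above 0.155 rad and contact force between the fingers and lever_p above 2 N), for 0.2 s.
At the end, for the whole second after the job is handed in: the fingers hold the lever that has air in it against its grip (past 0.375 of 0.40 rad, pushed with more than 2 N); the other lever is let go (under 0.03 rad); the loose things are at rest (value of joint lever_q above 0.375 rad and contact force between the fingers and lever_q above 2 N and value of joint lever_p below 0.03 rad and velocity of joint lever_q below 0.1 rad/s and linear speed of each of spanner, screwdriver, contactor, relay below 0.02 m/s); the arm keeps its last pose, push and grip.
It fails at once if a lever is gripped or hooked between the fingers instead of pushed with their outside (fingers on the lever while the point between their pads lies in or behind the blade) ((contact force between the fingers and lever_p above 1 N and x of the grasp point in the frame of press_p above -0.002 m) or (contact force between the fingers and lever_q above 1 N and x of the grasp point in the frame of press_q above -0.002 m)).
It fails at once if a lever is forced (more than 45 N) (contact force between any of the arm, the fingers and lever_p above 45 N or contact force between any of the arm, the fingers and lever_q above 45 N).
It fails at once if the fingers bear on a rubber grip (more than 2 N), as in squeezing lever and grip together (contact force between the fingers and grip_p above 2 N or contact force between the fingers and grip_q above 2 N).
It fails at once if a loose thing is moved more than 20 mm or lifted (distance of any of spanner, screwdriver, contactor, relay from where it was at the start of the episode above 0.02 m).
It also fails if it takes over 54 s, if anything falls off the work surface, if the arm or the gripper's body presses on something with over 40 N, if the wrist force passes 120 N, or if a joint passes its speed limit or range.

## Working session

There is one attempt and no reset: what is moved stays moved. The work goes in short steps, Python scripts to look and compute and a tool call to move; the robot and the scene stay as the last step left them, time stands still between calls to the robot, and variables do not carry over. Pictures are saved under pics/ and viewed, at most 10 in all, crops included, and the job is handed in when it is done.

Besides the shell and the picture viewer there is one more tool, called in YAML: its name, and indented under it one key for each argument. play_rows: Moves the arm, as the interface text tells. Its arguments: {"type":"object","properties":{"motion":{"type":"array","items":{"type":"array","items":{"type":"array","items":{"type":"number"}}}},"jaw":{"type":"number"},"squeeze":{"type":"number"}},"required":["motion"]}

```bash
mkdir -p pics
python3 - <<'E'
from bench import sensors, optics, job, r
import cv2,pickle
s=sensors.sense();print(s['time'],s['tool_pos'],s['tcp_rot'],s['finger_gap'])
d={}
for n in("scene","top"):
    o=optics.snapshot(n);d[n]=o;cv2.imwrite(f'pics/{n}0.png',o['pixels'][:,:,::-1]);print(o['mtx'],o['R'],o['t'])
pickle.dump(d,open('d.pkl','wb'))
E
```

```text
0.0 [ 228.39672824 -554.16162063  200.73843089] [-1.79892954e+02 -8.27112649e-03  2.23918251e+01] 85.29118900019999
[[399.55758109   0.         319.24161841]
 [  0.         399.55758109 197.53025873]
 [  0.           0.           1.        ]] [[ 0.61043515 -0.7916882   0.02446885]
 [-0.3988769  -0.33395181 -0.85403361]
 [ 0.68429975  0.51157207 -0.51964206]] [-371.69135079  296.66355028  637.54467819]
[[365.51417602   0.         317.0682448 ]
 [  0.         365.51417602 210.33169054]
 [  0.           0.           1.        ]] [[-0.02504656 -0.99967564  0.00461337]
 [-0.98381179  0.02382943 -0.1776134 ]
 [ 0.17744586 -0.00898729 -0.98408953]] [ -20.72849149  578.09513667 1035.31211149]
```

View pics/top0.png

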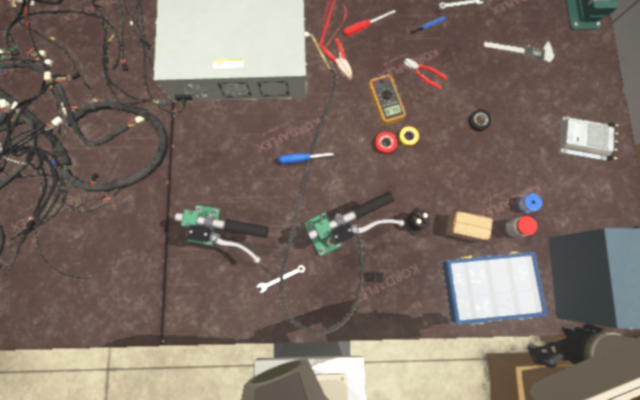

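View pics/scene0.png

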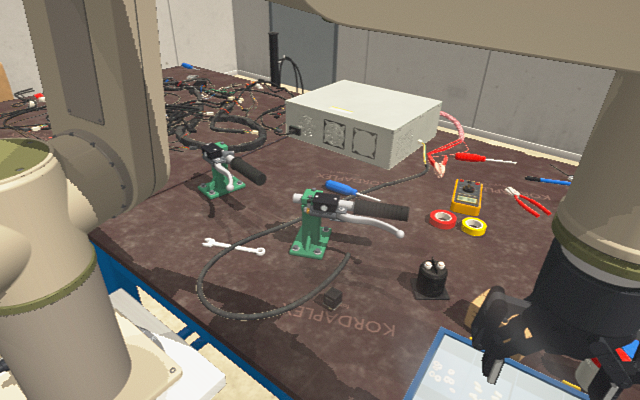

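Both units are visible. In the top view the left one is around (180-268, 205-262) and the right one around (305-405, 195-255). I'll enlarge both views to read exact pixels.

Run:
```python
import cv2
a=cv2.imread('pics/top0.png')[185:285,165:425];cv2.imwrite('pics/tc.png',cv2.resize(a,None,fx=3,fy=3,interpolation=cv2.INTER_CUBIC))
a=cv2.imread('pics/scene0.png')[135:265,190:420];cv2.imwrite('pics/sc.png',cv2.resize(a,None,fx=3,fy=3,interpolation=cv2.INTER_CUBIC))
```

```text
(no output)
```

View pics/tc.png

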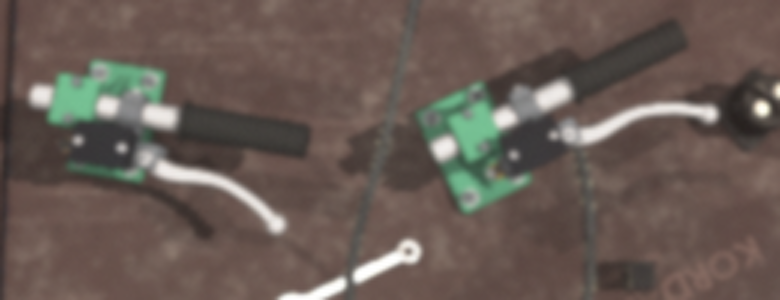

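View pics/sc.png

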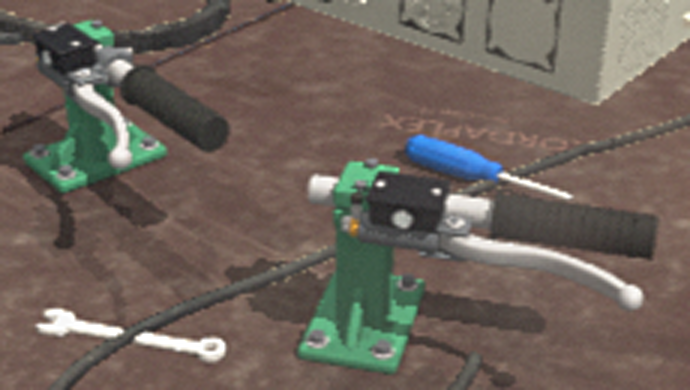

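Top crop: the left grip runs (182,122) to (308,140) with its ball at (279,224). The right grip runs (572,90) to (682,35) with its ball at (709,114). In the scene crop the balls are at (121,157) and (631,297). Now I'll cast the rays.

```bash
cat > h.py <<'E'
import pickle,numpy as np
d=pickle.load(open('d.pkl','rb'))
def ray(n,uv):
    o=d[n];R=np.array(o['R']);t=np.array(o['t']);c=-R.T@t
    return c,R.T@np.linalg.inv(o['mtx'])@[uv[0],uv[1],1]
def plane(n,uv,z):
    c,v=ray(n,uv);return c+v*(z-c[2])/v[2]
T=lambda u,v:((u+1)/3-.5+165-.0,(v+1)/3-.5+185)
S=lambda u,v:((u+1)/3-.5+190,(v+1)/3-.5+135)
def tri(a,b):
    c1,v1=ray('top',a);c2,v2=ray('scene',b)
    k=np.linalg.lstsq(np.c_[v1,-v2],c2-c1,rcond=None)[0]
    return (c1+k[0]*v1+c2+k[1]*v2)/2,np.linalg.norm(c1+k[0]*v1-c2-k[1]*v2)
E
python3 - <<'E'
from h import *
np.set_printoptions(precision=1,suppress=True)
for n,bar,g0,g1,ball,sb in(('L',(40,97),(182,122),(308,140),(279,224),(121,157)),('R',(440,150),(572,90),(682,35),(709,114),(631,297))):
    P=[plane('top',T(*x),120) for x in(bar,g0,g1)];B,e=tri(T(*ball),S(*sb))
    v=P[0]-P[2];yaw=np.arctan2(-v[0],v[1])
    y=v/np.linalg.norm(v);x=np.array([np.cos(yaw),np.sin(yaw),0])
    g=P[2]+y*60; O=P[2]+134*y
    O2=plane('top',T(*ball),120)
    b=lambda p:((p-O)@x,(p-O)@y)
    print(n,np.degrees(yaw),np.linalg.norm(P[1]-P[2]),'O',O,'ball',B,e,'in unit',b(B),b(O2),'press',O-69*x-99*y)
for n,uv in(('spanL',(258,290)),('spanR',(303,269)),('relay',(373,277)),('contactor',(418,219))): print(n,plane('top',uv,30))
E
```

```text
L -10.54051273018557 117.4553088273948 O [533.7 235.4 120. ] ball [432.5 130.1 123. ] 1.933352418597881 in unit (np.float64(-80.29497065091822), np.float64(-121.99500270936464)) (np.float64(-79.40468099448086), np.float64(-122.0120603576383)) press [447.8 150.7 120. ]
R 24.12537913951185 116.32388602008355 O [ 544.7 -123.7  120. ] ball [ 523.9 -265.8  121.9] 0.3309594559098834 in unit (np.float64(-76.99328313906496), np.float64(-121.17431684966019)) (np.float64(-76.91093183957122), np.float64(-121.85946519394192)) press [ 522.2 -242.3  120. ]
spanL [349.4 143.1  30. ]
spanR [406.6  10.7  30. ]
relay [ 378.2 -194.6   30. ]
contactor [ 547.3 -339.8   30. ]
```

```bash
cat >> h.py <<'E'
from scipy.spatial.transform import Rotation as Ro
PR=np.array([522.2,-242.3,108.]);PL=np.array([447.8,150.7,108.])
def go(p,yaw):
    from bench import sensors
    s=sensors.sense();R0=Ro.from_euler('xyz',s['tcp_rot'],degrees=True);p0=np.array(s['tool_pos'])
    q=R0.inv()*Ro.from_euler('xyz',[180,0,yaw],degrees=True)
    print('t',s['time'],'at',p0.round(1),np.round(s['tcp_rot'],1),'F',np.round(s['ft_force'],1))
    print('row',(R0.inv().apply(np.array(p)-p0)/10).round(2),q.as_rotvec(degrees=True).round(1))
def press(P,psi,gap,z):  # tool centre with finger back 'gap' mm before the press point (14.5 half thickness)
    a=np.radians(psi);q=P-(gap+14.5)*np.array([np.cos(a),np.sin(a),0]);q[2]=z;return q,psi+90
E
python3 -c "
from h import *
go(*press(PR,10,30,200))"
```

```text
t 0.1 at [ 228.4 -554.2  200.8] [-179.9   -0.    22.4] F [-0.9  0.2  0.6]
row [ 34.7  -18.6    0.12] [ -0.1  -0.1 -77.6]
```

play_rows:
  motion:
    - [[34.7, -18.6, 0, 0, 0, -77.6], [34.7, -18.6, 0, 0, 0, -77.6], [34.7, -18.6, 0, 0, 0, -77.6], [34.7, -18.6, 0, 0, 0, -77.6], [34.7, -18.6, 0, 0, 0, -77.6]]
  jaw: 0
  squeeze: 20

```text
time: 0.6
tool_pos: [388.0, -359.8, 201.4]
tcp_rot: [-180.0, -0.0, 65.7]
ft_force: [0.5, -0.9, -0.0]
finger_gap: 12.1
grip_force: 0.0
```

```bash
python3 -c "
from h import *
go(*press(PR,10,30,200))"
```

```text
t 0.6 at [ 388.  -359.8  201.4] [-180.    -0.    65.7] F [ 0.5 -0.9 -0. ]
row [13.72  3.72  0.14] [ -0.   -0.  -34.3]
```

play_rows:
  motion:
    - [[13.7, 3.7, 0, 0, 0, -34.3], [13.7, 3.7, 0, 0, 0, -34.3], [13.7, 3.7, 0, 0, 0, -34.3], [13.7, 3.7, 0, 0, 0, -34.3], [13.7, 3.7, 4, 0, 0, -34.3]]

```text
time: 1.1
tool_pos: [482.4, -253.2, 167.2]
tcp_rot: [179.6, 0.4, 100.2]
ft_force: [1.4, 0.3, 0.6]
finger_gap: -0.3
grip_force: 0.0
```

Run:
```python
from h import *
go(*press(PR,10,30,108))
from bench import optics
import cv2
o=optics.snapshot('scene');a=o['pixels'][110:310,250:520,::-1]
cv2.imwrite('pics/s1.png',cv2.resize(a,None,fx=2.5,fy=2.5))
```

```text
t 1.1 at [ 482.4 -253.2  167.2] [179.6   0.4 100.2] F [1.4 0.3 0.6]
row [ 0.42 -0.39  5.91] [0.4 0.4 0.2]
```

View pics/s1.png

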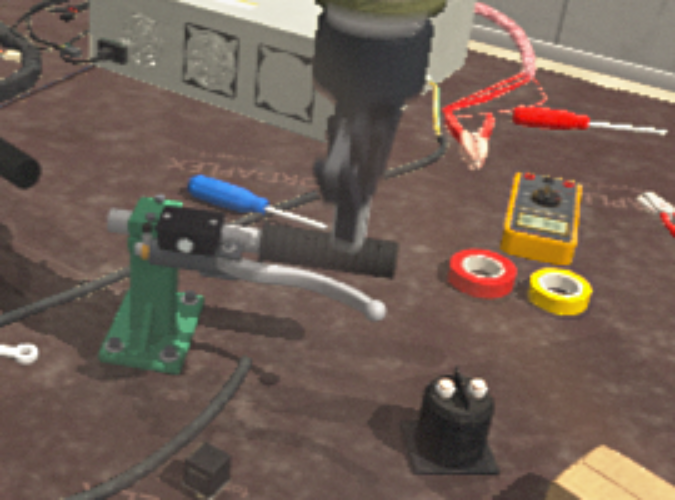

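The shut fingers are above and in front of the lever, with their tip at about (350,245). Next I go straight down beside the blade.

play_rows:
  motion:
    - [[0.3, -0.3, 3, 0, 0, 0], [0.3, -0.3, 5.9, 0, 0, 0], [0.3, -0.3, 5.9, 0, 0, 0], [0.3, -0.3, 5.9, 0, 0, 0]]

```text
time: 1.55
tool_pos: [473.9, -249.8, 102.8]
tcp_rot: [-179.9, -0.1, 99.6]
ft_force: [0.3, 1.0, 1.1]
finger_gap: 0.0
grip_force: 0.0
```

Run:
```python
from h import *
go(*press(PR,10,0,108))
from bench import optics
import cv2
o=optics.snapshot('scene');a=o['pixels'][140:290,280:460,::-1]
cv2.imwrite('pics/s2.png',cv2.resize(a,None,fx=3.5,fy=3.5))
```

```text
t 1.55 at [ 473.9 -249.8  102.8] [-1.799e+02 -1.000e-01  9.960e+01] F [0.3 1.  1.1]
row [-0.07  3.44 -0.53] [-0.1 -0.1 -0.4]
```

View pics/s2.png

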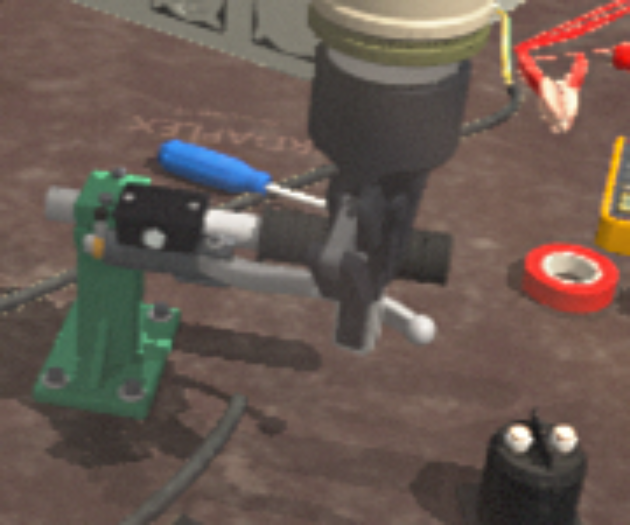

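The finger is in front of the blade near the press point, about (355,300), clear of the ball at (422,328). I'll raise it 5 mm and approach.

play_rows:
  motion:
    - [[0, 1.5, -0.5, 0, 0, 0], [0, 2.5, -0.5, 0, 0, 0], [0, 3.0, -0.5, 0, 0, 0], [0, 3.5, -0.5, 0, 0, 0], [0, 4.0, -0.5, 0, 0, 0]]

```text
time: 2.1
tool_pos: [514.3, -243.3, 107.9]
tcp_rot: [-180.0, 0.0, 99.7]
ft_force: [-0.8, -0.7, 0.6]
finger_gap: 0.4
grip_force: 0.0
```

play_rows:
  motion:
    - [[0, 0.2, 0, 0, 0, 0], [0, 0.4, 0, 0, 0, 0], [0, 0.6, 0, 0, 0, 0], [0, 0.8, 0, 0, 0, 0], [0, 0.8, 0, 0, 0, 0]]

```text
time: 2.6
tool_pos: [522.1, -242.0, 107.8]
tcp_rot: [180.0, -0.0, 99.7]
ft_force: [0.2, 0.2, 0.4]
finger_gap: 0.2
grip_force: 0.0
```

Run:
```python
from h import *
go(*press(PR,10,0,108))
from bench import optics
import cv2
o=optics.snapshot('scene');a=o['pixels'][140:290,280:460,::-1]
cv2.imwrite('pics/s3.png',cv2.resize(a,None,fx=3.5,fy=3.5))
```

```text
t 2.6 at [ 522.1 -242.   107.8] [180.   -0.   99.7] F [0.2 0.2 0.4]
row [-0.04 -1.44 -0.02] [ 0.  -0.  -0.3]
```

View pics/s3.png

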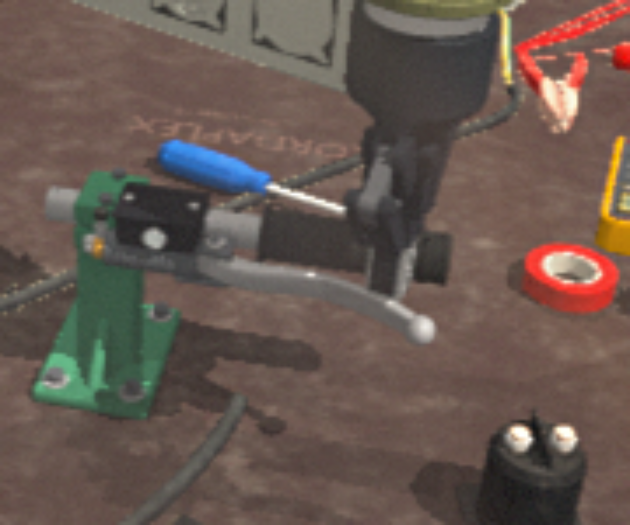

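Run:
```python
from h import *
o=d['scene']
def pj(p):
    q=o['mtx']@(o['R']@np.array(p)+o['t']);q=q[:2]/q[2];return ((q-[280,140])*3.5).round()
for n,p in dict(tip_s2=(473.9,-249.8,102.8),tip_now=(522.1,-242,107.8),press=(522.2,-242.3,120),ball=(523.9,-265.8,121.9),griptip=(544.7+134*.409,-123.7-134*.913,120)).items(): print(n,pj(p))
from bench import optics
import cv2
o=optics.snapshot('top');a=o['pixels'][175:255,320:440,::-1]
b=optics.snapshot('wrist')['pixels'][:,:,::-1]
cv2.imwrite('pics/s4.png',np.hstack([cv2.resize(a,(480,320)),cv2.resize(b,(320,320))[:, :]]))
```

```text
tip_s2 [349. 386.]
tip_now [380. 334.]
press [383. 317.]
ball [421. 328.]
griptip [450. 262.]
```

View pics/s4.png

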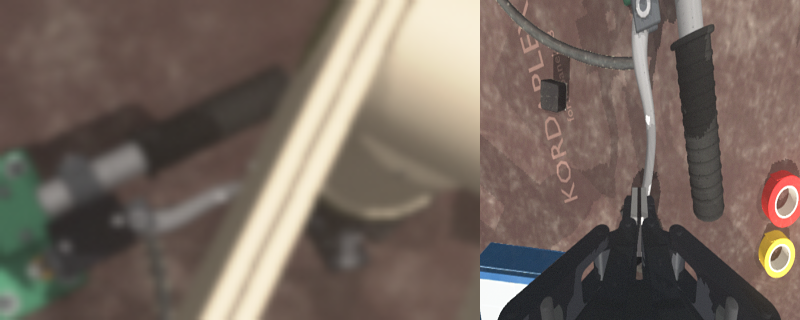

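The top view is blocked by the arm. The wrist view shows the fingertips at about (637,190) lying over the blade with the lever unmoved, so the tips sit higher than I assumed. I'll back off and measure the true tip height.

play_rows:
  motion:
    - [[0, -2.5, 0, 0, 0, 0], [0, -5.0, 0, 0, 0, 0], [0, -5.0, 0, 0, 0, 0], [0, -5.0, 0, 0, 0, 0]]

```text
time: 3.15
tool_pos: [472.7, -250.6, 108.1]
tcp_rot: [180.0, 0.0, 99.6]
ft_force: [-0.2, 0.1, 0.0]
finger_gap: 0.1
grip_force: 0.0
```

```bash
cat >> h.py <<'E'
def tipz():
    from bench import sensors,optics
    import cv2
    s=sensors.sense();o=optics.snapshot('scene');p=np.array(s['tool_pos'])
    f=lambda q:(lambda c:c[:2]/c[2])(o['mtx']@(o['R']@q+o['t']))
    u,v=f(p).round().astype(int)
    df=cv2.absdiff(o['pixels'],d['scene']['pixels']).max(2)
    hsv=cv2.cvtColor(o['pixels'],cv2.COLOR_RGB2HSV)
    print('tcp px',u,v,'t',s['time'],p.round(1))
    for w in range(v-26,v+14,2): print(w,[(int(hsv[w,c,1]),int(hsv[w,c,2]),int(df[w,c])) for c in range(u-4,u+13,4)])
    cv2.imwrite('pics/tip.png',cv2.resize(o['pixels'][v-70:v+30,u-60:u+60,::-1],None,fx=4,fy=4))
    for dz in (0,10,20,30): print(dz,f(p+[0,0,dz]).round(1))
E
python3 - <<'E'
from h import *
from bench import r
print([a for a in dir(r) if a[0]!='_'],r.pinch_z)
tipz()
E
```

```text
['PlanningError', 'pinch_z'] 18.700000000000003
tcp px 380 249 t 3.15 [ 472.7 -250.6  108.1]
223 [(24, 75, 48), (25, 62, 93), (30, 76, 168), (14, 91, 54), (74, 121, 7)]
225 [(16, 110, 4), (23, 66, 51), (15, 67, 72), (18, 158, 88), (42, 145, 10)]
227 [(34, 106, 6), (41, 68, 45), (27, 75, 41), (18, 153, 28), (14, 232, 17)]
229 [(17, 104, 20), (46, 67, 59), (23, 77, 32), (16, 124, 15), (21, 111, 16)]
231 [(19, 96, 20), (25, 71, 43), (21, 86, 39), (21, 122, 20), (28, 99, 13)]
233 [(29, 80, 36), (34, 60, 55), (20, 91, 30), (21, 143, 43), (30, 103, 4)]
235 [(22, 82, 32), (26, 69, 48), (20, 101, 24), (60, 124, 11), (70, 116, 6)]
237 [(58, 110, 4), (22, 93, 23), (22, 117, 18), (64, 120, 2), (65, 114, 5)]
239 [(65, 114, 6), (73, 109, 9), (43, 126, 11), (67, 118, 2), (71, 112, 4)]
241 [(60, 107, 8), (67, 114, 4), (63, 117, 3), (61, 112, 6), (68, 112, 4)]
243 [(64, 107, 3), (64, 107, 6), (61, 117, 4), (68, 112, 1), (74, 110, 4)]
245 [(72, 106, 8), (58, 114, 3), (66, 105, 4), (64, 107, 3), (63, 117, 2)]
247 [(70, 105, 3), (64, 100, 6), (64, 103, 6), (71, 104, 1), (71, 111, 7)]
249 [(68, 101, 9), (68, 101, 8), (63, 110, 5), (67, 106, 5), (66, 105, 10)]
251 [(69, 111, 5), (68, 112, 6), (65, 117, 1), (68, 108, 4), (76, 104, 2)]
253 [(74, 107, 3), (73, 108, 6), (64, 116, 3), (61, 117, 2), (67, 115, 4)]
255 [(61, 117, 3), (67, 114, 6), (73, 109, 3), (67, 111, 2), (72, 117, 5)]
257 [(70, 105, 4), (66, 109, 4), (67, 107, 2), (70, 109, 3), (64, 119, 4)]
259 [(72, 103, 4), (68, 97, 5), (63, 102, 5), (73, 102, 4), (67, 103, 2)]
261 [(63, 109, 2), (65, 106, 3), (69, 107, 1), (67, 103, 1), (73, 105, 1)]
0 [379.9 248.7]
10 [380.4 244.6]
20 [381.  240.5]
30 [381.5 236.3]
```

Run:
```python
from h import *
from bench import optics
o=optics.snapshot('wrist');T=np.linalg.inv(o['T_tool_cam'])
for z in(0,-10,-20,-30,-40):
    c=o['mtx']@(T@[0,0,z,1])[:3];print(z,(c[:2]/c[2]).round(1))
import cv2
h=cv2.cvtColor(o['pixels'],cv2.COLOR_RGB2HSV)
for v in range(200,300,4): print(v,[(int(h[v,c,1]),int(h[v,c,2])) for c in range(300,341,5)])
```

```text
0 [317.5 226.4]
-10 [317.5 233.6]
-20 [317.4 241.5]
-30 [317.3 250.4]
-40 [317.3 260.5]
200 [(60, 124), (62, 123), (68, 117), (59, 100), (61, 101), (64, 99), (62, 115), (63, 117), (62, 120)]
204 [(59, 126), (68, 117), (60, 123), (66, 101), (65, 102), (62, 111), (65, 117), (57, 116), (67, 122)]
208 [(70, 116), (66, 123), (66, 120), (54, 108), (63, 106), (62, 119), (65, 117), (57, 120), (54, 127)]
212 [(70, 110), (59, 121), (63, 97), (61, 104), (58, 101), (56, 122), (64, 120), (61, 125), (58, 141)]
216 [(67, 111), (60, 115), (55, 102), (61, 105), (63, 106), (58, 123), (62, 116), (62, 127), (51, 136)]
220 [(59, 116), (68, 124), (69, 103), (69, 100), (64, 108), (58, 119), (64, 119), (61, 118), (58, 127)]
224 [(68, 120), (54, 113), (60, 111), (64, 103), (67, 115), (60, 119), (61, 126), (61, 118), (56, 123)]
228 [(69, 107), (60, 111), (61, 104), (60, 97), (61, 118), (54, 122), (65, 122), (63, 122), (64, 124)]
232 [(66, 105), (61, 108), (60, 106), (71, 101), (63, 125), (54, 119), (66, 120), (57, 120), (64, 123)]
236 [(56, 100), (2, 123), (16, 125), (10, 73), (17, 45), (6, 124), (10, 124), (
[... 762 characters left out ...]
 (16, 115), (15, 118), (8, 97), (23, 44)]
272 [(22, 47), (10, 146), (15, 185), (6, 46), (18, 57), (0, 255), (13, 118), (11, 48), (25, 52)]
276 [(28, 45), (31, 50), (21, 60), (11, 47), (11, 68), (9, 255), (33, 47), (20, 51), (29, 44)]
280 [(22, 59), (11, 47), (19, 41), (16, 48), (14, 88), (9, 55), (33, 46), (25, 41), (31, 50)]
284 [(28, 45), (31, 50), (31, 41), (39, 39), (11, 92), (7, 37), (17, 45), (19, 41), (20, 50)]
288 [(23, 34), (13, 39), (26, 39), (0, 46), (11, 93), (34, 37), (51, 45), (17, 45), (6, 46)]
292 [(18, 42), (22, 46), (20, 38), (16, 48), (8, 92), (14, 37), (17, 45), (41, 44), (61, 46)]
296 [(30, 42), (6, 44), (28, 36), (22, 46), (0, 85), (36, 50), (0, 44), (13, 40), (30, 34)]
```

Both views put the visible tips about 20-25 mm short of the TCP, so I'll lower by 22 mm and approach again.

play_rows:
  motion:
    - [[0, 0, 2.2, 0, 0, 0], [0, 0, 2.2, 0, 0, 0], [0, 1.5, 2.2, 0, 0, 0], [0, 2.5, 2.2, 0, 0, 0], [0, 3.0, 2.2, 0, 0, 0]]

```text
time: 3.75
tool_pos: [503.5, -245.2, 86.4]
tcp_rot: [180.0, 0.0, 99.7]
ft_force: [-0.7, -0.2, 0.3]
finger_gap: -0.2
grip_force: 0.0
```

play_rows:
  motion:
    - [[0, 0.2, 0, 0, 0, 0], [0, 0.4, 0, 0, 0, 0], [0, 0.6, 0, 0, 0, 0], [0, 0.8, 0, 0, 0, 0], [0, 1.0, 0, 0, 0, 0]]

```text
time: 4.25
tool_pos: [511.7, -243.8, 85.7]
tcp_rot: [-180.0, -0.0, 99.6]
ft_force: [-2.1, -1.9, 1.0]
finger_gap: -0.0
grip_force: 0.9
```

play_rows:
  motion:
    - [[0, 0.2, 0, 0, 0, 0], [0, 0.4, 0, 0, 0, 0], [0, 0.6, 0, 0, 0, 0], [0, 0.6, 0, 0, 0, 0]]

```text
time: 4.65
tool_pos: [518.1, -242.6, 85.7]
tcp_rot: [-180.0, -0.0, 99.7]
ft_force: [-1.7, -0.4, -0.0]
finger_gap: -0.1
grip_force: 1.0
```

Contact seems to have started. I'll add a function that tracks the ball in the scene view.

```bash
cat >> h.py <<'E'
def ball(side,im=None):
    from bench import sensors,optics
    import cv2
    u0,v0=(399,229) if side=='R' else (230,185)
    out=[]
    for img in(d['scene']['pixels'],optics.snapshot('scene')['pixels']):
        df=img[v0-25:v0+25,u0-25:u0+25]
        g=cv2.HoughCircles(cv2.resize(cv2.cvtColor(df,cv2.COLOR_RGB2GRAY),None,fx=4,fy=4,interpolation=cv2.INTER_CUBIC),cv2.HOUGH_GRADIENT,1.5,100,param1=120,param2=10,minRadius=9,maxRadius=20)
        out.append(None if g is None else (g[0,0]/4+[u0-25,v0-25,0]).round(1))
    print('ball before/now',out)
E
python3 - <<'E'
from h import *
ball('R')
for k in (0,.05,.1,.17,.25,.4): # expected px of ball vs lever angle
    O=np.array([544.7,-123.7,0]);a=np.radians(24.1);x=np.array([np.cos(a),np.sin(a)]);y=np.array([-x[1],x[0]])
    b=Ro.from_euler('z',k).as_matrix()[:2,:2]@np.array([-37.,-127])+[-40,6]
    p=np.r_[O[:2]+b[0]*x+b[1]*y,121]
    q=d['scene']['mtx']@(d['scene']['R']@p+d['scene']['t']);print(k,(q[:2]/q[2]).round(1))
E
```

```text
ball before/now [array([400.1, 233.8,   3.9]), array([401.9, 231.2,   3.8])]
0 [400.1 234.2]
0.05 [401.1 232.5]
0.1 [402.  230.7]
0.17 [403.  228.3]
0.25 [403.7 225.4]
0.4 [403.8 220.1]
```

The lever is at about 0.085 rad. The possible firm stop is about 9.5 mm ahead.

play_rows:
  motion:
    - [[0, 0.2, 0, 0, 0, 0], [0, 0.4, 0, 0, 0, 0], [0, 0.6, 0, 0, 0, 0], [0, 0.75, 0, 0, 0, 0], [0, 0.75, 0, 0, 0, 0]]

```text
time: 5.2
tool_pos: [525.5, -241.1, 85.7]
tcp_rot: [-180.0, -0.0, 99.7]
ft_force: [-2.9, 0.1, 1.3]
finger_gap: -0.1
grip_force: 1.6
```

play_rows:
  motion:
    - [[0, 0.1, 0, 0, 0, 0], [0, 0.15, 0, 0, 0, 0], [0, 0.2, 0, 0, 0, 0], [0, 0.2, 0, 0, 0, 0]]

```text
time: 5.6
tool_pos: [527.3, -240.8, 85.7]
tcp_rot: [-180.0, -0.0, 99.7]
ft_force: [-3.6, 2.4, 1.2]
finger_gap: -0.0
grip_force: 2.0
```

```bash
python3 -c "
from h import *
ball('R')"
```

```text
ball before/now [array([400.1, 233.8,   3.9]), array([397.8, 223.7,   4.8])]
```

play_rows:
  motion:
    - [[0, 0.1, 0, 0, 0, 0], [0, 0.15, 0, 0, 0, 0], [0, 0.15, 0, 0, 0, 0]]

```text
time: 5.95
tool_pos: [528.5, -240.5, 85.6]
tcp_rot: [-180.0, -0.0, 99.7]
ft_force: [-5.2, 3.4, 1.3]
finger_gap: -0.3
grip_force: 2.4
```

play_rows:
  motion:
    - [[0, 0.1, 0, 0, 0, 0], [0, 0.15, 0, 0, 0, 0], [0, 0.15, 0, 0, 0, 0]]

```text
time: 6.25
tool_pos: [528.9, -240.4, 85.5]
tcp_rot: [-179.8, -0.1, 99.7]
ft_force: [-9.5, 3.4, 5.3]
finger_gap: -0.3
grip_force: 5.3
```

```bash
python3 -c "
from h import *
ball('R')"
```

```text
ball before/now [array([400.1, 233.8,   3.9]), array([397.8, 227.4,   4.8])]
```

Force climbs while travel stops, about 19 mm in, so the right unit is the well-bled one. I'll push slightly more, hold, then release.

play_rows:
  motion:
    - [[0, 0.1, 0, 0, 0, 0], [0, 0.1, 0, 0, 0, 0], [0, 0.1, 0, 0, 0, 0], [0, 0.1, 0, 0, 0, 0], [0, 0.1, 0, 0, 0, 0]]

```text
time: 6.8
tool_pos: [529.0, -240.3, 85.4]
tcp_rot: [-179.8, -0.1, 99.6]
ft_force: [-14.9, 3.3, 5.5]
finger_gap: -0.3
grip_force: 7.3
```

play_rows:
  motion:
    - [[0, -1, 0, 0, 0, 0], [0, -2.5, 0, 0, 0, 0], [0, -5, 0, 0, 0, 0], [0, -7, 0, 0, 0, 0], [0, -7, -5, 0, 0, 0]]

```text
time: 7.3
tool_pos: [454.4, -248.7, 126.7]
tcp_rot: [-179.3, -0.6, 99.6]
ft_force: [0.3, -0.3, -1.3]
finger_gap: -0.2
grip_force: 0.0
```

```bash
python3 -c "
from h import *
ball('R')
go(*press(PL,-24,35,200))"
```

```text
ball before/now [array([400.1, 233.8,   3.9]), array([400.4, 233.8,   3.5])]
t 7.35 at [ 462.1 -253.2  141.6] [1.799e+02 1.000e-01 9.960e+01] F [ 4.7 -2.8  8.3]
row [42.79  1.21 -5.94] [ 0.2  0.1 33.6]
```

The right lever sprang back (ball at its original pixel). Lift and travel to the left unit.

play_rows:
  motion:
    - [[0, 0, -5.9, 0, 0, 0], [4, 0, -5.9, 0, 0, 8], [42.8, 1.2, -5.9, 0, 0, 33.6], [42.8, 1.2, -5.9, 0, 0, 33.6], [42.8, 1.2, -5.9, 0, 0, 33.6]]

```text
time: 7.85
tool_pos: [438.0, -75.9, 196.1]
tcp_rot: [179.8, -0.0, 67.8]
ft_force: [0.9, 0.1, 1.0]
finger_gap: -0.0
grip_force: 0.0
```

```bash
python3 -c "
from h import *
go(*press(PL,-24,35,200))"
```

```text
t 7.85 at [438.  -75.9 196.1] [179.8  -0.   67.8] F [0.9 0.1 1. ]
row [ 21.5  -12.62  -0.43] [ 0.2 -0.   1.8]
```

play_rows:
  motion:
    - [[21.5, -12.6, 0, 0, 0, 1.8], [21.5, -12.6, 0, 0, 0, 1.8], [21.5, -12.6, 0, 0, 0, 1.8], [21.5, -12.6, 0, 0, 0, 1.8], [21.5, -12.6, 0, 0, 0, 1.8]]

```text
time: 8.35
tool_pos: [401.0, 171.8, 196.1]
tcp_rot: [179.8, -0.2, 66.3]
ft_force: [1.9, -0.2, -0.1]
finger_gap: -0.1
grip_force: 0.0
```

```bash
python3 -c "
from h import *
go(*press(PL,-24,30,86))"
```

```text
t 8.35 at [401.  171.8 196.1] [179.8  -0.2  66.3] F [ 1.9 -0.2 -0.1]
row [-0.06  0.65 11.02] [ 0.2 -0.2  0.3]
```

play_rows:
  motion:
    - [[0, 0, 5, 0, 0, 0], [0, 0, 9, 0, 0, 0], [0, 0, 11, 0, 0, 0], [0, 0, 11, 0, 0, 0], [0, 0, 11, 0, 0, 0]]

```text
time: 8.85
tool_pos: [401.3, 169.7, 86.0]
tcp_rot: [179.9, -0.1, 66.3]
ft_force: [0.1, 0.7, 1.3]
finger_gap: -0.2
grip_force: 0.0
```

Run:
```python
from h import *
go(*press(PL,-24,0,86))
ball('L')
O=np.array([533.7,235.4]);a=np.radians(-10.5);x=np.array([np.cos(a),np.sin(a)]);y=np.array([-x[1],x[0]])
for k in (0,.1,.17,.25,.4):
    b=Ro.from_euler('z',k).as_matrix()[:2,:2]@np.array([-40.,-128])+[-40,6]
    p=np.r_[O+b[0]*x+b[1]*y,122];q=d['scene']['mtx']@(d['scene']['R']@p+d['scene']['t']);print(k,(q[:2]/q[2]).round(1))
from bench import optics
import cv2
o=optics.snapshot('scene');a=o['pixels'][100:250,170:350,::-1]
cv2.imwrite('pics/s5.png',cv2.resize(a,None,fx=3.5,fy=3.5))
```

```text
t 8.85 at [401.3 169.7  86. ] [ 1.799e+02 -1.000e-01  6.630e+01] F [0.1 0.7 1.3]
row [0.13 3.57 0.01] [ 0.1 -0.1  0.3]
ball before/now [array([240.1, 178.9,   4.8]), array([239.7, 178.6,   4.8])]
0 [230.8 187.5]
0.1 [236.3 186.3]
0.17 [240.1 185.3]
0.25 [244.1 184.1]
0.4 [251.1 181.4]
```

View pics/s5.png

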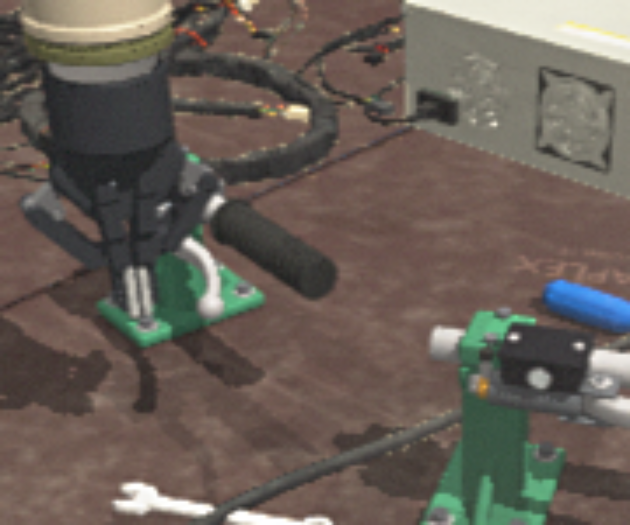

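The fingers are in front of the left lever, tips at (140,310) and ball at (210,305). Advance.

play_rows:
  motion:
    - [[0, 1.5, 0, 0, 0, 0], [0, 2.5, 0, 0, 0, 0], [0, 3.0, 0, 0, 0, 0], [0, 3.3, 0, 0, 0, 0], [0, 3.6, 0, 0, 0, 0]]

```text
time: 9.45
tool_pos: [433.5, 155.3, 85.2]
tcp_rot: [-180.0, -0.0, 66.3]
ft_force: [-0.9, 1.1, 1.5]
finger_gap: 0.0
grip_force: 1.1
```

play_rows:
  motion:
    - [[0, 0.3, 0, 0, 0, 0], [0, 0.6, 0, 0, 0, 0], [0, 0.9, 0, 0, 0, 0], [0, 1.2, 0, 0, 0, 0], [0, 1.5, 0, 0, 0, 0]]

```text
time: 9.95
tool_pos: [447.3, 149.3, 85.0]
tcp_rot: [-180.0, -0.0, 66.4]
ft_force: [-1.9, 3.3, 2.8]
finger_gap: -0.0
grip_force: 1.9
```

play_rows:
  motion:
    - [[0, 0.2, 0, 0, 0, 0], [0, 0.4, 0, 0, 0, 0], [0, 0.6, 0, 0, 0, 0], [0, 0.8, 0, 0, 0, 0], [0, 1.0, 0, 0, 0, 0]]

```text
time: 10.45
tool_pos: [456.3, 145.6, 84.9]
tcp_rot: [-180.0, -0.0, 66.4]
ft_force: [-3.0, 5.2, 1.1]
finger_gap: -0.6
grip_force: 2.5
```

Run:
```python
from h import *
from bench import optics
import cv2
o=optics.snapshot('scene');a=o['pixels'][130:220,190:290,::-1]
b=optics.snapshot('wrist')['pixels'][100:300,220:420,::-1]
cv2.imwrite('pics/s6.png',np.hstack([cv2.resize(a,(440,400)),cv2.resize(b,(360,400))]))
go(PL,66)
```

```text
t 10.55 at [456.4 145.4  84.9] [-180.    -0.    66.3] F [-2.5  6.   3. ]
row [ 0.14 -1.   -2.31] [-0.  -0.   0.3]
```

View pics/s6.png

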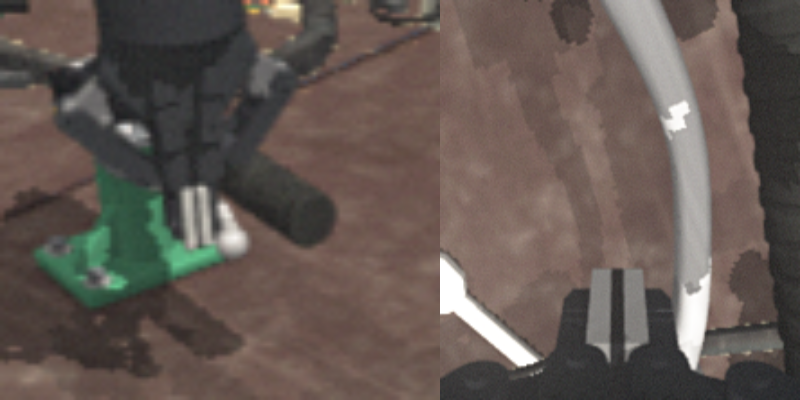

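The left lever is at about 0.22 rad with the finger back on its outer face, tips at (195,220) and ball at (232,240). It is past the firm-stop angle at low force, so this is the airy one. I'll follow it in to the grip, turning with the lever.

play_rows:
  motion:
    - [[0.1, 0.3, 0, 0, 0, -3], [0.2, 0.6, 0, 0, 0, -6], [0.25, 0.9, 0, 0, 0, -9], [0.35, 1.2, 0, 0, 0, -12], [0.35, 1.4, 0, 0, 0, -12]]

```text
time: 11.05
tool_pos: [469.8, 142.1, 84.2]
tcp_rot: [-179.9, 0.1, 78.4]
ft_force: [-5.0, 2.2, 1.1]
finger_gap: -0.1
grip_force: 2.3
```

```bash
python3 -c "
from h import *
go((475.5,142.4,85),79)"
```

```text
t 11.05 at [469.8 142.1  84.2] [-1.799e+02  1.000e-01  7.840e+01] F [-5.   2.2  1.1]
row [ 0.14  0.56 -0.08] [-0.1  0.1 -0.6]
```

Force direction is now square to the blade. Small steps to the grip.

play_rows:
  motion:
    - [[0, 0.15, 0, 0, 0, 0], [0, 0.3, 0, 0, 0, 0], [0, 0.4, 0, 0, 0, 0], [0, 0.4, 0, 0, 0, 0]]

```text
time: 11.45
tool_pos: [473.8, 141.8, 84.4]
tcp_rot: [-179.9, 0.0, 78.3]
ft_force: [-6.0, 1.4, -0.7]
finger_gap: -0.1
grip_force: 2.7
```

play_rows:
  motion:
    - [[0, 0.1, 0, 0, 0, 0], [0, 0.2, 0, 0, 0, 0], [0, 0.2, 0, 0, 0, 0]]

```text
time: 11.75
tool_pos: [474.1, 141.7, 84.1]
tcp_rot: [-179.7, 0.0, 78.3]
ft_force: [-12.7, 2.3, 3.4]
finger_gap: -0.3
grip_force: 6.5
```

play_rows:
  motion:
    - [[0, 0.1, 0, 0, 0, 0], [0, 0.15, 0, 0, 0, 0], [0, 0.15, 0, 0, 0, 0]]

```text
time: 12.05
tool_pos: [474.3, 141.7, 83.9]
tcp_rot: [-179.6, 0.1, 78.3]
ft_force: [-18.9, 4.0, 6.6]
finger_gap: 0.0
grip_force: 9.5
```

Firm at the grip with about 19 N. Before handing in I'll check the ball positions.

Run:
```python
from h import *
from bench import optics,sensors
import cv2
im=optics.snapshot('scene')['pixels'];h=cv2.cvtColor(im,cv2.COLOR_RGB2HSV)
m=((h[...,1]<35)&(h[...,2]>175)).astype(np.uint8)
for n,(u0,u1,v0,v1) in dict(L=(225,275,165,200),R=(385,415,215,245)).items():
    k,l,st,c=cv2.connectedComponentsWithStats(m[v0:v1,u0:u1]);print(n,[(st[i,4],(c[i]+[u0,v0]).round(1)) for i in range(1,k) if st[i,4]>5])
ball('R');print(sensors.sense()['ft_force'])
```

```text
L [(np.int32(14), array([243.9, 174.8])), (np.int32(8), array([241. , 178.5])), (np.int32(26), array([249.6, 179.4]))]
R [(np.int32(73), array([395.6, 229.5]))]
ball before/now [array([400.1, 233.8,   3.9]), array([400.4, 233.8,   3.9])]
[-19.49790735   3.86414245   7.01801355]
```

```bash
python3 -c "
from bench import job
print(job.hand_in())"
```

```text
the job is handed in; nothing more can be done
None
```

The right-hand unit is well bled: its lever came to a firm stop about 19 mm in and sprang fully back when let go. The left-hand unit has air in it: the arm is holding its lever in against the grip with about 19 N, ready for you to open the bleed nipple. I held the left lever in and did not let it spring back first. The job is handed in, but no verdict came back.

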